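# Unlock the specimen case

### The job

Take the key from its stand and put it down into the lock on top of the grey specimen case, feeling gently for the hidden slot, until its collar rests on the ring round the lock. Then turn it counter-clockwise (seen from above) until the bolt lets go and the drawer springs out, and leave the key standing in the lock. Never force the key, and leave the other things on the bench alone.

Things in the scene. Friction and masses are not known exactly. Their poses are not given: they have to be found in the camera images.
- key_bow (a point): Middle of the upright key's flat steel bow (grip): 28 mm wide along x, 10 mm thick along y, 44 mm high along z (up). Below this point: collar (disc 40 mm across, 4 mm thick) from 22 to 26 mm; round stem 20 mm across from 26 to 46 mm; then the blade, to 62 mm. 50 to 100 g.
- key_tip (a point): Tip of the key, on its axis, 62 mm under the middle of the bow, same axes. The flat blade is 18 mm wide (along x, in the plane of the bow), 4 mm thick (along y) and 16 mm long, slightly tapered at the tip.
- holder_top (a point): Centre of the top of the key stand, a fixed grey block 50 x 50 x 40 mm high with a round 23 mm through hole. The key hangs in it loosely by its collar; lift it straight up by 40 mm to free it.
- lock_mouth (a point): Centre of the lock's mouth, on top of the rubber bumper ring of a steel turret (52 mm across, 97 mm high) on the fixed grey case (150 x 130 x 86 mm). z up, x to the back of the case; a black line on the turret marks -x. The mouth is a funnel 30 mm wide, narrowing over 4 mm to a vertical bore 22.4 mm across. Key home: collar on the ring, key_bow 26 mm over this point; the ring gives 1 mm per 4 N, 2 mm in all.
- plug_face (a point): Centre of the flat face that ends the bore, 22 mm under the mouth, axes as lock_mouth. A slot 5.6 mm wide for the blade crosses it, its direction anywhere up to 0.8 rad either way from x (deep in the dark bore, not measured; blade fits either way round). Rest the blade on the face with 3 to 8 N and turn slowly until it drops in. The plug with the slot stays still until the key is home.
- slot_floor (a point): Spring tumbler in the slot, as it was at the start, 8 mm under plug_face, same axes. The blade pushes it 6 mm down (4 N at first, 6 N at the end) until the collar is home; about 10 N is ample. Only then can the plug turn, and once turned the tumbler stays down and may lift the released key up to 2 mm. Over 35 N of contact, or a twist of about 0.3 N m, is forcing it.
- drawer (a joint): Opening of the drawer in the front (-x side) of the case, m: 0 shut; a spring pushes it to 0.04 when the bolt is free: key home, then turned 0.75 to 1.1 rad counter-clockwise seen from above from the slot's first direction (stop at 1.2 rad, about 0.05 N m). No handle; not to be pulled.
- disc: Bystander: clear resin disc 67 mm across, 24 mm high.
- tape: Bystander: roll of tape 96 mm across, 25 mm high.
- lens: Bystander: folding pocket loupe 38 x 30 x 18 mm.
- sample: Bystander: clear resin block with an insect, 36 x 64 x 17 mm.
Things that resemble listed ones, but are neither listed nor needed, are in the scene too. What is shaped like the part that bears key_bow but brown or purple is not meant.

How it is judged:
On the way, in this order (a step that is already met when the one before it is completed fails the run):
1. the key is fully home in the lock, drawer still shut (z of key_bow in the frame of lock_mouth below 0.028 m and horizontal distance between key_bow and lock_mouth below 0.006 m and value of joint drawer below 0.006 m), for 0.1 s.
2. the drawer has sprung out (value of joint drawer above 0.03 m), for 0.2 s.
At the end, for the whole second after the job is handed in: the drawer stands out by more than 30 mm, and the key stands at rest and upright in the lock, its bow within 8 mm of the lock's axis and its collar no more than 5 mm above the ring (value of joint drawer above 0.03 m and z of key_bow in the frame of lock_mouth below 0.031 m and horizontal distance between key_bow and lock_mouth below 0.008 m and angle between key_bow's own z axis and vertical below 0.2 rad and linear speed of key below 0.02 m/s); the robot touches nothing.
It fails at once if the key is forced: more than 35 N between the key and the case or its lock (contact force between key and case above 35 N).
It fails at once if a bystander is moved by more than 15 mm (distance of any of disc, tape, lens, sample from where it was at the start of the episode above 0.015 m).
It also fails if it takes over 64 s, if anything falls off the work surface, if the arm or the gripper's body presses on something with over 40 N, if the wrist force passes 120 N, or if a joint passes its speed limit or range.

### The arm

A 7-joint arm with a two-finger parallel gripper is mounted at the origin on a cart in front of the work surface, level with it; the furniture and walls round the work are solid. World frame = base frame: x ahead of the robot, y to its left, z up, the work surface at z = 0. Lengths are in m, angles in rad, forces in N, time in s.
With the tool pointing down it reaches from about 0.35 to 0.9 m from the base axis. Payload 19.9 kg.
Tool frame: the origin (TCP) lies between the finger pads; the fingertips stand 11 mm ahead of it and the grasp point (between the pads) lies 8 mm behind it; z points along the fingers, y is the direction in which the jaws open and shut (so a half turn about z gives the same grasp; the last joint's range is limited). The gripper opens to 85 mm and grips with 20 to 120 N. Pads are 22 mm wide; open, the fingers measure 114 mm over their backs; the gripper's body (76 mm by 85 mm) begins 54 mm behind the grasp point. The pads swing forward as they close: fully open they stand 13 mm farther back than shut.
Start: joints at [-1.306, 0.417, -0.01, 1.614, 0.005, 1.111, -0.053], TCP at [0.189, 0.596, 0.242] pointing down, gripper open.
Joint ranges: [-2.81, 2.81], [-0.39, 2.02], [-1.27, 1.25], [0.06, 2.57], [-1.19, 4.33], [0.19, 2], [-2.82, 2.82]. Speed limits (rad/s): [1.89, 1.89, 2.39, 2.39, 3.01, 3.01, 3.01].

### API

Orientations are given as a unit quaternion [w, x, y, z].
In Python, from plant import * gives the robot as it stands.
- The arm moves only by the tool play_rows, never from a script. Its arguments are lists of equal length, an entry for each row: "offset": the shift along the tool's x, y, z in cm, a list of three; "turn": the turn about the tool's z in degrees; "fingers": the closure, from 0 (fully open) to 1 (shut). In form: {"offset": [[x, y, z], ...], "turn": [turn, ...], "fingers": [fingers, ...]}. A call has 1 to 20 rows; each row is the pose to reach, as a shift and turn from the pose commanded when the call began, along the tool's axes at that moment; what a row does not reach only later rows make up. A row lasts 1/8 s, in which the tool goes at most 62.5 mm and 10.7 degrees, less where a joint would pass 70% of its speed; a pose out of reach is approached as far as the arm can. A call with a gripper value outside its range is refused whole. The fingers move at their own pace and stop on an object; the grip force is fixed at half the most. Time passes only in rows, so rows that repeat a pose let the fingers close. It gives the time, the measured TCP pose, the force and the opening at its end, in the units of the state.
- observe(): the state, without advancing time (a new reading comes with each control period).
- snapshot(name): name is "scene" or "top" or "wrist"; returns a dict with "color" (384x512x3 uint8, red, green, blue), "fovy" (degrees; the focal length in pixels is half the picture's height over the tangent of half this angle, whatever the lens; pixels are square), "cx", "cy" (the principal point, pixels), "rvec" (rotation vector, rad) and "tvec" (3), from world to camera coordinates, as OpenCV has them; the wrist camera has in their place "mount" (4x4, takes a point from camera to tool coordinates, whose origin is the TCP and whose axes are the flange's). Camera axes: x right, y down, z forward; pixel columns grow to the right and rows downward; lengths in m; the calibration is good to about 2 mm. A picture is of the moment at which its call begins: read the wrist's pose just before it. There is no depth.
- close_job(): hands the job in, once; it reports no verdict.
Trained networks look in a picture, given as the dict that the camera call returned (one of the last four; its "shot" number tells which), for a name from the list of things; names that differ only in an ending like _2 or _b are one class to them, and where a whole thing is asked for, a point or a joint stands for the part that bears it (a point fixed in the world has none). Each returns a list of dicts, best first, with "conf" (0 to 1); they miss things now and then, are a little off and sometimes report something else, mostly with a low value. They report only what shows in the picture. A call takes as long as a camera call. They do not tell look-alikes from the thing itself.
- boxes_of(picture, thing): "pixel" ([column, row] in pixels, amid what is visible of it).
- regions_of(picture, thing): "pixels" (384x512 bool, what is visible of it) and "pixel" ([column, row] in pixels, amid what is visible of it).
- mark_of(picture, thing): "pixel" ([column, row] in pixels: a listed point, or the origin of a listed thing).
The state is a dict: "t": time; "qpos": joint angles; "joint_vel": joint speeds; "effort": joint torques, N m; "position": TCP position; "tool_rot": TCP orientation; "ft_force": force on the tool from outside, world axes, zero at the start; "ft_torque": the same for the moment, N m; "finger_gap": finger opening in m.
Only numpy, scipy, OpenCV 4.12 (cv2) and the standard library are available. Lean on these libraries where they do the work, as an engineer would, in place of code of your own. Each camera call takes 0.05 s, during which the arm holds its last target.

## Working session

There is one attempt and no reset: what is moved stays moved. The work goes in short steps, Python scripts to look and compute and a tool call to move; the robot and the scene stay as the last step left them, time stands still between calls to the robot, and variables do not carry over. Pictures are saved under pics/ and viewed, and the job is handed in when it is done.

Besides the shell and the picture viewer there is one more tool, called after "Call:" in YAML: its name, and indented under it one key for each argument. play_rows: Moves the arm, as the interface text tells. Its arguments: {"type":"object","properties":{"offset":{"type":"array"},"turn":{"type":"array"},"fingers":{"type":"array"}},"required":["offset","turn","fingers"]}

```bash
ls; mkdir -p pics
cat > h.py <<'E'
from plant import *
import numpy as np, cv2
from scipy.spatial.transform import Rotation as R
def save(p,n): cv2.imwrite(f'pics/{n}.png',cv2.cvtColor(p['color'],cv2.COLOR_RGB2BGR))
def cam(p,st=None):
    f=p['color'].shape[0]/2/np.tan(np.radians(p['fovy'])/2)
    if 'mount' in p:
        w,x,y,z=st['tool_rot']; T=np.eye(4); T[:3,:3]=R.from_quat([x,y,z,w]).as_matrix(); T[:3,3]=st['position']
        M=T@np.array(p['mount']); return f,M[:3,:3],M[:3,3]
    Rm=cv2.Rodrigues(np.array(p['rvec'],float))[0]; return f,Rm.T,-Rm.T@np.array(p['tvec']).ravel()
def ray(p,px,st=None):
    f,Rw,o=cam(p,st); d=Rw@np.array([(px[0]-p['cx'])/f,(px[1]-p['cy'])/f,1]); return o,d
def atz(p,px,z,st=None):
    o,d=ray(p,px,st); return o+d*(z-o[2])/d[2]
def proj(p,X,st=None):
    f,Rw,o=cam(p,st); c=Rw.T@(np.array(X)-o); return [p['cx']+f*c[0]/c[2],p['cy']+f*c[1]/c[2]]
def tri(rays):
    A=np.zeros((3,3));b=np.zeros(3)
    for o,d in rays:
        d=d/np.linalg.norm(d);P=np.eye(3)-np.outer(d,d);A+=P;b+=P@o
    X=np.linalg.solve(A,b); return X,[np.linalg.norm(np.cross(d/np.linalg.norm(d),X-o)) for o,d in rays]
E
python3 - <<'E'
from h import *
st=observe(); print(st)
for n in ['scene','top','wrist']:
    p=snapshot(n); save(p,n+'0'); print(n,[ (k,v) for k,v in p.items() if k!='color'])
    for th in ['key_bow','key_tip','holder_top','lock_mouth']:
        print(th,[(np.round(d['pixel'],1).tolist(),round(d['conf'],2)) for d in mark_of(p,th)[:4]])
E
```

```text
pics
{'t': 0.0, 'qpos': array([-1.30550986,  0.41796983, -0.01028445,  1.614173  ,  0.00471523,
        1.11066865, -0.0530266 ]), 'joint_vel': array([-0.00011922,  0.00048286,  0.00029403,  0.00170248,  0.00263133,
        0.00072809,  0.00098804]), 'effort': array([-1.87303190e-04, -8.64454007e+01,  6.78596981e-01, -4.34885073e+01,
        1.91192242e-02,  7.59730552e-03,  1.69398822e-05]), 'position': array([0.18867297, 0.59550133, 0.24166342]), 'tool_rot': array([-3.60611470e-05,  1.52806477e-01,  9.88255950e-01, -5.96831538e-04]), 'ft_force': array([-0.01283721,  0.11705907, -0.08340047]), 'ft_torque': array([ 0.05011271, -0.03109091,  0.03304217]), 'finger_gap': 0.08519379292837916}
scene [('fovy', 51.96740379740819), ('cx', 258.2507478877158), ('cy', 193.27840142365764), ('rvec', array([ 2.20767548, -0.74904228,  0.33712863])), ('tvec', array([-0.42618997,  0.27862216,  0.96574589])), ('shot', 1)]
key_bow [([210.9, 152.5], 0.73), ([225.8, 159.4], 0.67), ([178.7, 182.2], 0.67), ([204.5, 172.1], 0.49)]
key_tip [([212.4, 162.6], 0.63), ([224.4, 176.8], 0.53), ([206.1, 185.5], 0.4
[... 314 characters left out ...]
175.7], 0.72), ([178.2, 174.3], 0.54), ([183.7, 207.7], 0.53), ([184.3, 243.8], 0.51)]
key_tip []
holder_top [([188.5, 205.5], 0.58)]
lock_mouth [([322.3, 194.0], 0.74), ([326.2, 190.9], 0.58)]
wrist [('fovy', 65.9692193908582), ('cx', 255.74250578594334), ('cy', 194.35215685017158), ('mount', array([[ 5.54896244e-04, -9.63543789e-01, -2.67550105e-01,
         6.72320103e-02],
       [ 9.99999484e-01,  3.07096567e-04,  9.68024169e-04,
        -6.65688298e-05],
       [-8.50569957e-04, -2.67550504e-01,  9.63543463e-01,
        -1.31450525e-01],
       [ 0.00000000e+00,  0.00000000e+00,  0.00000000e+00,
         1.00000000e+00]])), ('shot', 3)]
key_bow []
key_tip []
holder_top []
lock_mouth []
```

View pics/scene0.png

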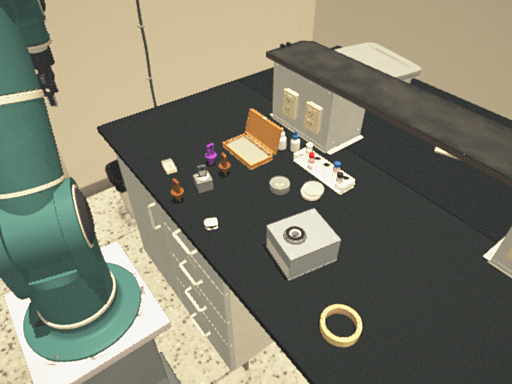

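View pics/top0.png

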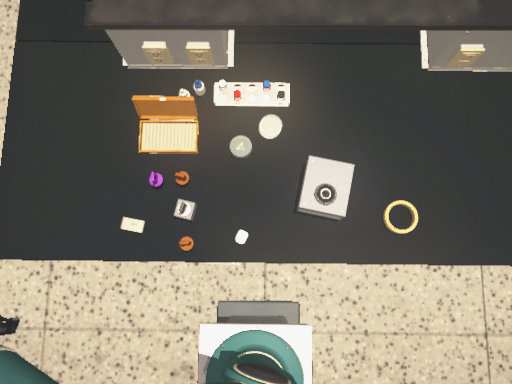

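View pics/wrist0.png

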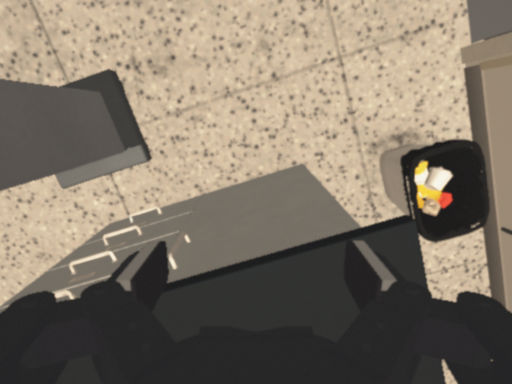

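Run:
```python
import cv2
for n,(a,b,c,d) in {'scene0':(130,260,120,220),'top0':(130,260,140,270)}.items():
    i=cv2.imread(f'pics/{n}.png')[c:d,a:b]; cv2.imwrite(f'pics/{n}_z.png',cv2.resize(i,None,fx=4.5,fy=4.5,interpolation=cv2.INTER_CUBIC))
i=cv2.imread('pics/top0.png')[130:260,270:400]; cv2.imwrite('pics/top0_l.png',cv2.resize(i,None,fx=4.5,fy=4.5,interpolation=cv2.INTER_CUBIC))
```

```text
(no output)
```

View pics/scene0_z.png

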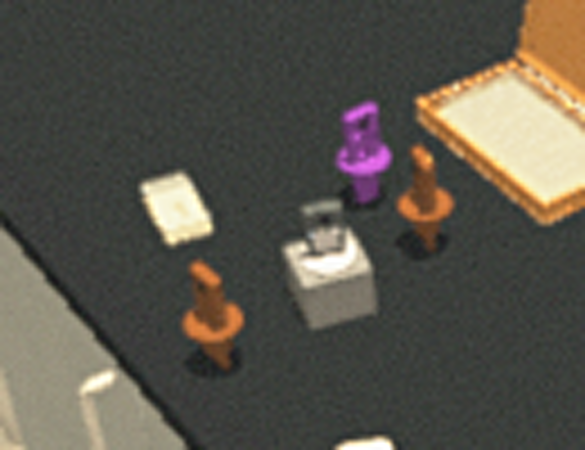

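View pics/top0_z.png

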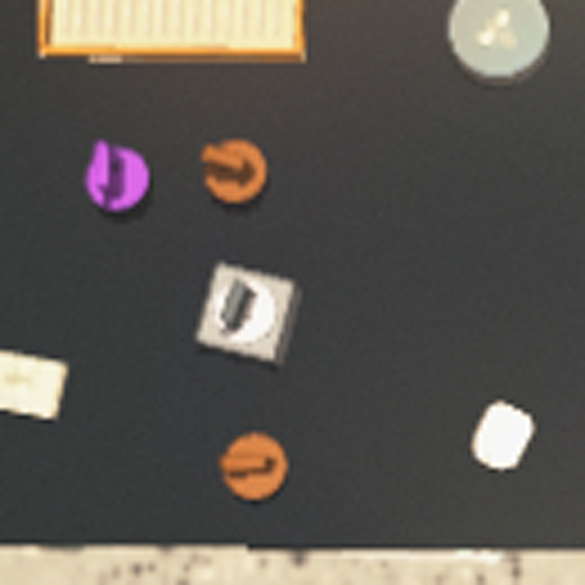

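View pics/top0_l.png

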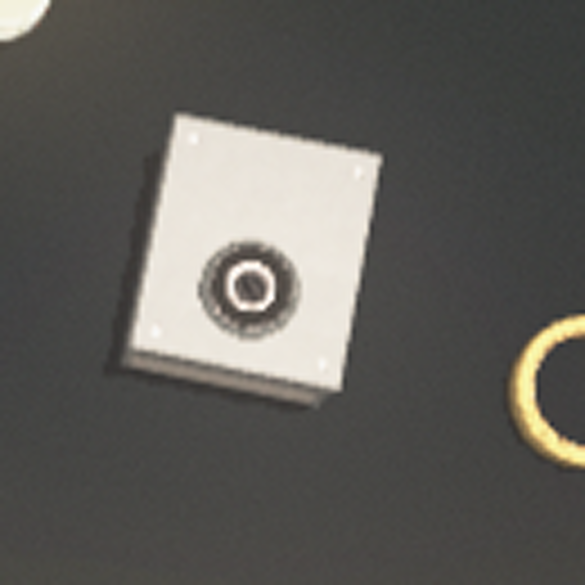

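Scene picture: the grey key stands in its stand at about (203,172), with brown and purple look-alikes around it. The case's lock is at about (295,234). In the top picture the key is at (184,207) and the lock at (326,193). Next I triangulate both.

Run:
```python
from h import *
s=snapshot('scene'); t=snapshot('top')
for a,b,n in [((204.5,172.1),(183.7,207.7),'key_bow'),((202.1,180.8),(188.5,205.5),'holder'),((294.5,234),(326,193.5),'lock')]:
    print(n,*[np.round(x,4) for x in tri([ray(s,a),ray(t,b)])])
for z in (.04,.06,.1): print(atz(t,(185,209),z), atz(t,(326,193.5),z))
for th in ['disc','tape','lens','sample','key_bow']:
    for d in boxes_of(t,th)[:5]: print(th,np.round(d['pixel'],1),round(d['conf'],2),np.round(atz(t,d['pixel'],.02),3))
# holder edges, case edges, orient
def edge(a,b,z):
    v=atz(t,b,z)-atz(t,a,z); return np.degrees(np.arctan2(v[1],v[0])),np.linalg.norm(v)
def zz(x,y,ox,oy): return (ox+x/4.5,oy+y/4.5)
print('case side',edge(zz(128,352,270,130),zz(176,115,270,130),.086),edge(zz(342,390,270,130),zz(381,155,270,130),.086))
print('bow',edge(zz(225,325,130,140),zz(240,283,130,140),.088))
print('holder',edge(zz(200,340,130,140),zz(217,264,130,140),.04))
o,d=ray(t,(256,192));print(o)
```

```text
key_bow [0.474  0.2055 0.0582] [0.0034 0.0034]
holder [0.4738 0.2022 0.0269] [0.0088 0.0088]
lock [ 0.5099 -0.1918  0.0915] [0.0011 0.0011]
[0.46969726 0.20617477 0.04      ] [ 0.51968242 -0.19944727  0.04      ]
[0.46702709 0.202734   0.06      ] [ 0.51625052 -0.19670673  0.06      ]
[0.46168674 0.19585245 0.1       ] [ 0.50938672 -0.19122566  0.1       ]
disc [236.3 144.9] 0.61 [0.668 0.064 0.02 ]
tape [393.3 220.4] 0.94 [ 0.446 -0.396  0.02 ]
sample [133.6 225.6] 0.65 [0.422 0.357 0.02 ]
key_bow [187.2 209.9] 0.63 [0.47  0.203 0.02 ]
key_bow [186.1 246.8] 0.61 [0.363 0.202 0.02 ]
key_bow [154.3 176.9] 0.52 [0.567 0.305 0.02 ]
case side (np.float64(-11.46231496045934), np.float64(0.15371134329744068)) (np.float64(-10.532065259516601), np.float64(0.15073063095943431))
bow (np.float64(-17.192160534630645), np.float64(0.027418549620920343))
holder (np.float64(-9.956670756410698), np.float64(0.04989135761232255))
[ 0.29447861 -0.01961129  1.35241478]
```

```bash
cat >> h.py <<'E'
def plan(target, yaw_y=None, st=None):
    """target world TCP; yaw_y: wanted world angle (deg) of tool y"""
    st=st or observe(); w,x,y,z=st['tool_rot']; Rm=R.from_quat([x,y,z,w]).as_matrix()
    off=Rm.T@(np.array(target)-st['position'])*100
    cur=np.degrees(np.arctan2(Rm[1,1],Rm[0,1]))
    print('offset cm',np.round(off,2),'cur yaw_y',round(cur,2),'tilt',np.round(Rm[:,2],4))
    if yaw_y is not None:
        d=(yaw_y-cur+90)%180-90; print('turn',round(-d,2))
    print('t',round(st['t'],2),'pos',np.round(st['position'],4),'gap',round(st['finger_gap'],4),'q',np.round(st['qpos'],2))
E
python3 -c "
from h import *
plan([.455,.205,.2],73)"
```

```text
offset cm [-37.19 -29.21   4.23] cur yaw_y 72.42 tilt [ 0.e+00 -1.e-04 -1.e+00]
turn -0.58
t 1.1 pos [0.1887 0.5958 0.2423] gap 0.0858 q [-1.31  0.42 -0.01  1.61  0.    1.11 -0.05]
```

Call:
play_rows:
  offset:
    - [-4.7, -3.7, 0]
    - [-9.4, -7.4, 0]
    - [-14.1, -11.1, 0.5]
    - [-18.8, -14.8, 1]
    - [-23.5, -18.5, 2]
    - [-28.2, -22.2, 3]
    - [-32.9, -25.9, 4]
    - [-37.2, -29.2, 4.2]
    - [-37.2, -29.2, 4.2]
    - [-37.2, -29.2, 4.2]
  turn: [0, 0, 0, 0, 0, 0, 0, 0, 0, 0]
  fingers: [0, 0, 0, 0, 0, 0, 0, 0, 0, 0]

```text
t: 2.35
position: [0.455, 0.2055, 0.2003]
tool_rot: [-0.0, 0.153, 0.988, 0.0]
ft_force: [-0.3, 0.4, 0.2]
finger_gap: 0.0851
```

Run:
```python
from h import *
st=observe(); p=snapshot('wrist'); save(p,'w1'); plan([.455,.205,.2],73,st)
for th in ['key_bow','holder_top']:
    for d in mark_of(p,th)[:4]: print(th,np.round(d['pixel'],1),round(d['conf'],2),np.round(atz(p,d['pixel'],.066 if th=='key_bow' else .04,st),4))
r=regions_of(p,'key_bow')
for d in r[:3]: print(d['pixel'],d['conf'],d['pixels'].sum())
```

```text
offset cm [-0.01 -0.04  0.03] cur yaw_y 72.42 tilt [-1.e-04  2.e-04 -1.e+00]
turn -0.58
t 2.35 pos [0.455  0.2055 0.2003] gap 0.0851 q [-0.68  0.24  0.23  1.97 -0.07  0.93  0.84]
key_bow [218.2 106.1] 0.88 [0.3764 0.1966 0.066 ]
key_bow [373.7 255.3] 0.88 [0.5562 0.2961 0.066 ]
key_bow [301.5 278.2] 0.81 [0.5593 0.2213 0.066 ]
key_bow [263.9 200.3] 0.77 [0.4692 0.2092 0.066 ]
[264.2, 195.5] 0.97 1242
[222.6, 107.4] 0.96 1461
[368.7, 234.3] 0.88 544
```

View pics/w1.png

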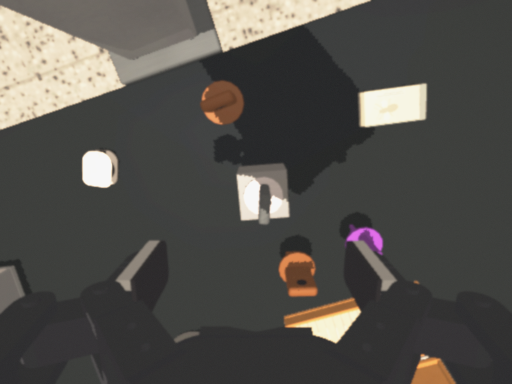

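Run:
```python
import cv2
i=cv2.imread('pics/w1.png')[150:240,220:310]; cv2.imwrite('pics/w1z.png',cv2.resize(i,None,fx=6.5,fy=6.5,interpolation=cv2.INTER_CUBIC))
```

```text
(no output)
```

View pics/w1z.png

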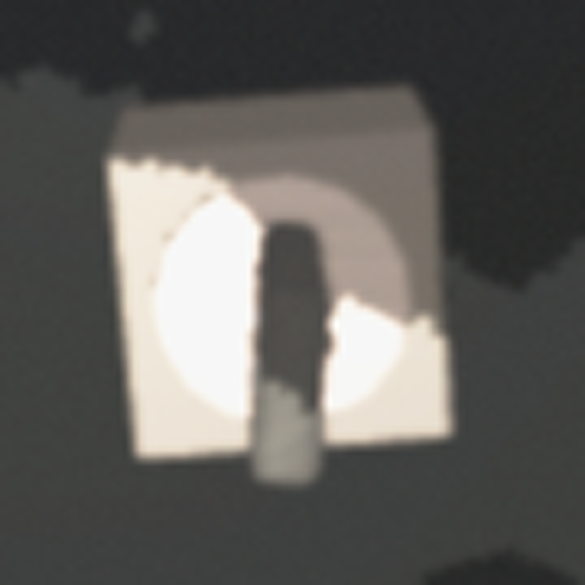

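```bash
cat >> h.py <<'E'
def draw(p,st,c,yaw,zb,img,off,s,col=(0,0,255)):
    X=np.array([np.cos(yaw),np.sin(yaw),0]);Y=np.array([-X[1],X[0],0]);Z=np.array([0,0,1.])
    b=np.array([c[0],c[1],zb])
    q=lambda v:tuple(int(round((a-o)*s+s/2-.5)) for a,o in zip(proj(p,v,st),off))
    P={(i,j,k):q(b+.014*i*X+.005*j*Y+.022*k*Z) for i in(-1,1) for j in(-1,1) for k in(-1,1)}
    for u in P:
        for v in P:
            if u<v and sum(a!=b_ for a,b_ in zip(u,v))==1: cv2.line(img,P[u],P[v],col,1)
    for a in np.arange(0,6.28,.1): cv2.circle(img,q(b-.022*Z+.02*(np.cos(a)*X+np.sin(a)*Y)),1,(0,255,0),-1)
E
cat > d1.py <<'E'
from h import *
import pickle,sys
E
python3 - <<'E'
from h import *
st=observe(); p=snapshot('wrist'); 
import pickle; pickle.dump((st,p),open('w1.pkl','wb'))
c=atz(p,(263.5,195.7),.044,st); print(c)
out=[]
for yaw in (-10,-14,-18,-22):
    i=cv2.cvtColor(p['color'],cv2.COLOR_RGB2BGR)[160:230,232:297]; i=cv2.resize(i,None,fx=5.5,fy=5.5,interpolation=cv2.INTER_CUBIC)
    draw(p,st,c,np.radians(yaw),.066,i,(232,160),5.5); out.append(i)
cv2.imwrite('pics/w1d.png',cv2.resize(np.vstack([np.hstack(out[:2]),np.hstack(out[2:])]),None,fx=.78,fy=.78))
E
```

```text
[0.4705887  0.20953036 0.044     ]
```

View pics/w1d.png

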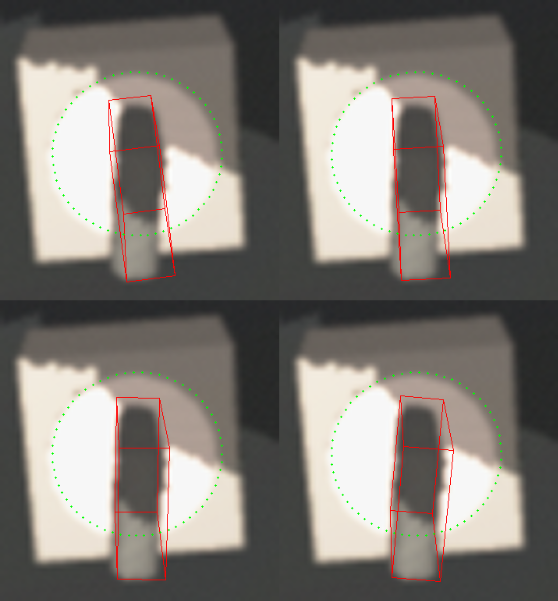

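```bash
python3 -c "
from h import *
plan([.4705,.209,.061],73)"
```

```text
offset cm [-1.4   0.77 13.94] cur yaw_y 72.51 tilt [ 1.e-04  1.e-04 -1.e+00]
turn -0.49
t 2.6 pos [0.4548 0.2059 0.2004] gap 0.0853 q [-0.68  0.24  0.23  1.97 -0.07  0.93  0.84]
```

Call:
play_rows:
  offset:
    - [-1.4, 0.8, 1]
    - [-1.4, 0.8, 5]
    - [-1.4, 0.8, 9]
    - [-1.4, 0.8, 12]
    - [-1.4, 0.8, 13.9]
    - [-1.4, 0.8, 13.9]
    - [-1.4, 0.8, 13.9]
    - [-1.4, 0.8, 13.9]
    - [-1.4, 0.8, 13.9]
    - [-1.4, 0.8, 13.9]
    - [-1.4, 0.8, 13.9]
    - [-1.4, 0.8, 13.9]
    - [-1.4, 0.8, 13.9]
  turn: [-0.5, -0.5, -0.5, -0.5, -0.5, -0.5, -0.5, -0.5, -0.5, -0.5, -0.5, -0.5, -0.5]
  fingers: [0, 0, 0, 0, 0, 0.4, 1, 1, 1, 1, 1, 1, 1]

```text
t: 4.22
position: [0.4712, 0.2087, 0.062]
tool_rot: [0.0, 0.148, 0.989, 0.0]
ft_force: [-1.5, -0.7, 8.7]
finger_gap: 0.0095
```

Run:
```python
from h import *
st=observe(); p=snapshot('wrist'); save(p,'w2'); plan([.4705,.209,.061],73,st); print(st['ft_force'],st['ft_torque'])
```

```text
offset cm [0.08 0.01 0.1 ] cur yaw_y 72.93 tilt [ 7.e-04  5.e-04 -1.e+00]
turn -0.07
t 4.22 pos [0.4712 0.2087 0.062 ] gap 0.0095 q [-0.63  0.49  0.19  2.02 -0.15  0.64  0.93]
[-1.50033822 -0.69224361  8.67359307] [-0.12983367  0.44829681  0.02992926]
```

View pics/w2.png

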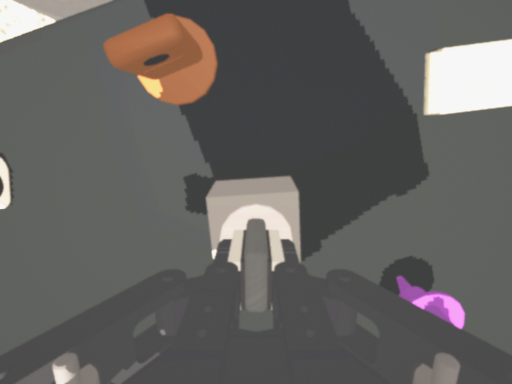

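The fingers hold the bow (gap 9.5 mm, bow at about (257,265) in the wrist image). Lifting straight up.

Call:
play_rows:
  offset:
    - [0, 0, -1]
    - [0, 0, -2]
    - [0, 0, -3.5]
    - [0, 0, -5]
    - [0, 0, -7.5]
    - [0, 0, -10]
    - [0, 0, -12]
    - [0, 0, -12]
    - [0, 0, -12]
  turn: [0, 0, 0, 0, 0, 0, 0, 0, 0]
  fingers: [1, 1, 1, 1, 1, 1, 1, 1, 1]

```text
t: 5.4
position: [0.4707, 0.2084, 0.1811]
tool_rot: [-0.0, 0.148, 0.989, -0.0]
ft_force: [0.7, -0.4, -0.9]
finger_gap: 0.009
```

Run:
```python
from h import *
st=observe(); p=snapshot('wrist'); save(p,'w3'); s=snapshot('scene'); save(s,'s3'); print(st['ft_force'],st['ft_torque'])
i=cv2.imread('pics/s3.png')[100:250,130:330]; cv2.imwrite('pics/s3z.png',cv2.resize(i,None,fx=4,fy=4,interpolation=cv2.INTER_CUBIC))
plan([.46,-.19,.25],79-50,st)
```

```text
[ 0.73083995 -0.40647864 -0.89653169] [-0.0132251  -0.01270827  0.01040174]
offset cm [-10.68 -38.4   -6.88] cur yaw_y 72.92 tilt [-3.e-04 -2.e-04 -1.e+00]
turn 43.92
t 5.4 pos [0.4707 0.2084 0.1811] gap 0.009 q [-0.67  0.3   0.23  1.95 -0.09  0.9   0.87]
```

View pics/w3.png

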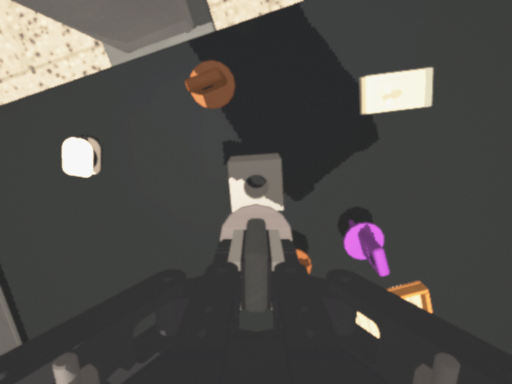

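View pics/s3z.png

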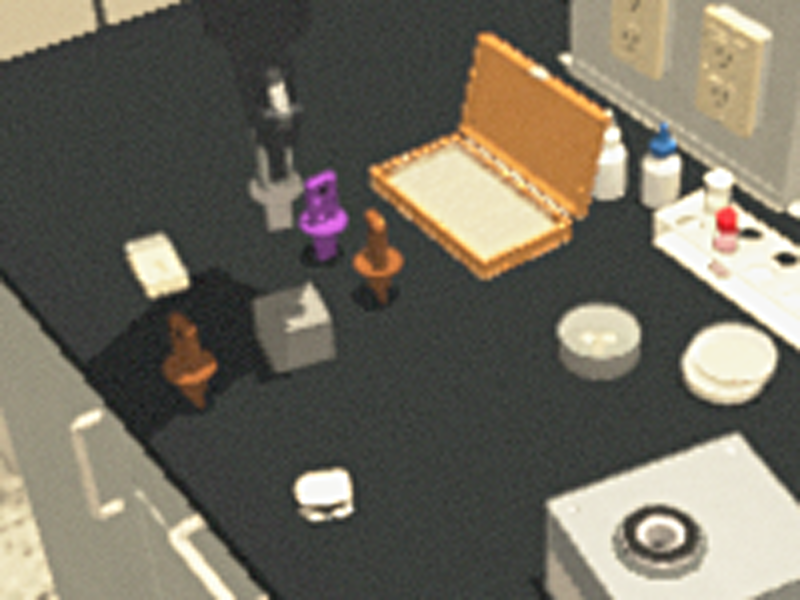

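The key is out of the stand and upright at about (257,240) in the wrist view. I'll check where it sits in the hand by overlay.

Run:
```python
from h import *
st=observe(); p=snapshot('wrist'); import pickle; pickle.dump((st,p),open('w3.pkl','wb'))
w,x,y,z=st['tool_rot']; Rm=R.from_quat([x,y,z,w]).as_matrix()
yaw=np.arctan2(Rm[1,0],Rm[0,0]); out=[]
for dx,dz in [(0,.004),(.002,.004),(-.002,.004),(0,.007)]:
    c=st['position']+Rm@[dx,0,0]
    i=cv2.cvtColor(p['color'],cv2.COLOR_RGB2BGR)[190:330,205:310]; i=cv2.resize(i,None,fx=3.7,fy=3.7,interpolation=cv2.INTER_CUBIC)
    draw(p,st,c,yaw,c[2]+dz,i,(205,190),3.7); out.append(i[:300])
cv2.imwrite('pics/w3d.png',np.vstack([np.hstack(out[:2]),np.hstack(out[2:])]))
```

```text
(no output)
```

View pics/w3d.png

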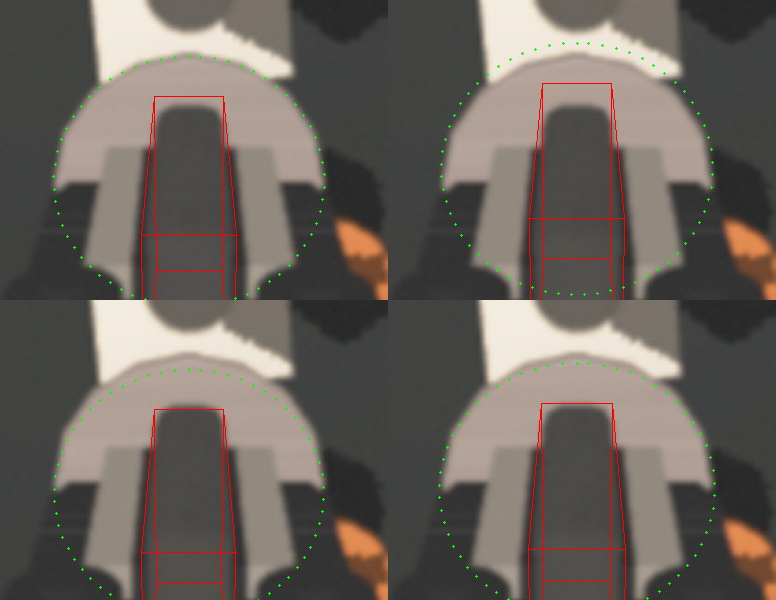

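Call:
play_rows:
  offset:
    - [-0.8, -3, -1]
    - [-1.6, -6, -2]
    - [-2.4, -9, -3]
    - [-3.2, -12, -3.9]
    - [-4, -15, -3.9]
    - [-4.8, -18, -3.9]
    - [-5.6, -21, -3.9]
    - [-6.4, -24, -3.9]
    - [-7.2, -27, -3.9]
    - [-8, -30, -3.9]
    - [-8.8, -33, -3.9]
    - [-9.6, -36, -3.9]
    - [-10.4, -39, -3.9]
    - [-11.1, -42.4, -3.9]
    - [-11.1, -42.4, -3.9]
    - [-11.1, -42.4, -3.9]
    - [-11.1, -42.4, -3.9]
    - [-11.1, -42.4, -3.9]
  turn: [9, 18, 27, 36, 45, 54, 63, 72, 81, 90, 99, 108, 118, 128, 128, 128, 128, 128]
  fingers: [1, 1, 1, 1, 1, 1, 1, 1, 1, 1, 1, 1, 1, 1, 1, 1, 1, 1]

```text
t: 7.8
position: [0.4527, -0.2288, 0.2203]
tool_rot: [-0.0, 0.954, 0.301, 0.0]
ft_force: [0.6, 0.6, -1.6]
finger_gap: 0.0092
```

```bash
cat > v.py <<'E'
from h import *
import sys,pickle
n=sys.argv[1]
st=observe(); p=snapshot('wrist'); save(p,n); pickle.dump((st,p),open(n+'.pkl','wb'))
plan([.51,-.19,.18],-55,st)
for th in ['lock_mouth']:
    for d in mark_of(p,th)[:4]: print(th,np.round(d['pixel'],1),round(d['conf'],2),np.round(atz(p,d['pixel'],.097,st),4))
E
python3 v.py w4
```

```text
offset cm [6.92 0.11 4.04] cur yaw_y -55.0 tilt [ 1.e-04  3.e-04 -1.e+00]
turn 0.0
t 7.8 pos [ 0.4527 -0.2288  0.2203] gap 0.0092 q [-0.28  0.31  0.82  1.95 -0.26  1.   -0.3 ]
lock_mouth [261.5 111.3] 0.69 [ 0.5121 -0.1934  0.097 ]
```

View pics/w4.png

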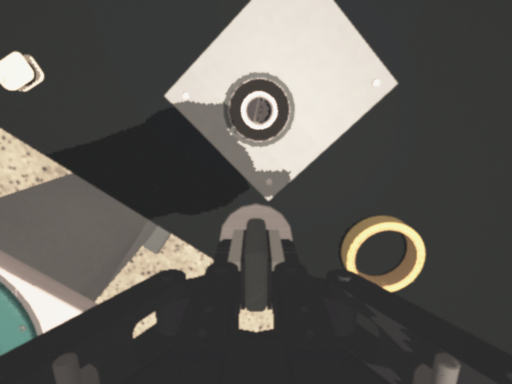

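Run:
```python
import cv2,numpy as np
i=cv2.imread('pics/w4.png'); z=i[65:155,215:305]; z=cv2.convertScaleAbs(cv2.resize(z,None,fx=6.6,fy=6.6,interpolation=cv2.INTER_CUBIC),alpha=1.0); cv2.imwrite('pics/w4z.png',z)
```

```text
(no output)
```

View pics/w4z.png

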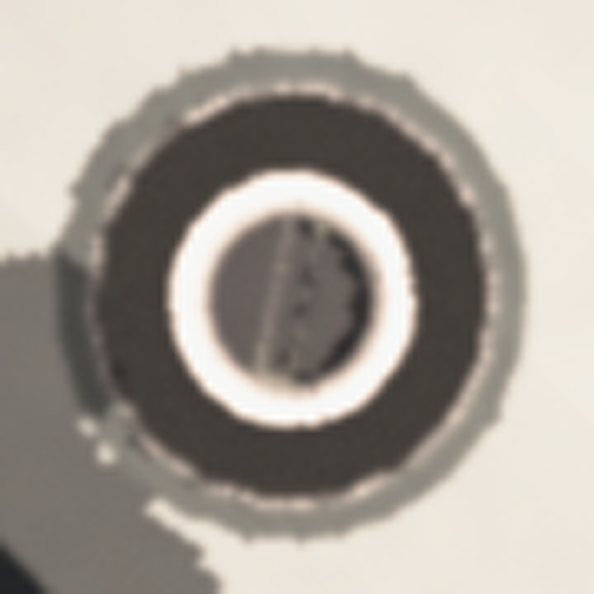

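Run:
```python
from h import *
import pickle
st,p=pickle.load(open('w4.pkl','rb'))
g=lambda a:(215+(a[0]+.5)/6.6-.5,65+(a[1]+.5)/6.6-.5)
print('mouth',atz(p,g((292,299)),.097,st))
for a,b,z in [((168,299),(416,299),.097),((292,170),(292,428),.097),((95,295),(490,295),.097),((210,300),(376,300),.093)]:
    print(np.linalg.norm(atz(p,g(a),z,st)-atz(p,g(b),z,st)))
for a,b in [((265,375),(290,220)),((293,378),(322,225)),((279,376),(306,222))]:
    A=atz(p,g(a),.075,st);B=atz(p,g(b),.075,st);v=B-A
    print('slot yaw',np.degrees(np.arctan2(v[1],v[0])),np.linalg.norm(v),(A+B)/2)
v=atz(p,g((320,300)),.075,st)-atz(p,g((290,300)),.075,st);print(np.linalg.norm(v))
```

```text
mouth [ 0.51169986 -0.19093657  0.097     ]
0.031121632136405196
0.031142508969250998
0.04954273862665538
0.021161202523604414
slot yaw 25.556977424294043 0.02059455526995573 [ 0.51090946 -0.18931279  0.075     ]
slot yaw 24.15876238200798 0.020439339166754198 [ 0.51282979 -0.1929608   0.075     ]
slot yaw 24.860753088289908 0.02051277946144471 [ 0.51192296 -0.19109852  0.075     ]
0.004090279961737896
```

The wrist view shows the mouth at (259,110). The slot is just visible in the bore at world yaw ≈ 25°, so I turn about 10° clockwise and move above the lock.

```bash
python3 -c "
from h import *
plan([.5117,-.1909,.168],-65)"
```

```text
offset cm [7.02 0.26 5.24] cur yaw_y -55.03 tilt [ 2.e-04  1.e-04 -1.e+00]
turn 9.97
t 7.9 pos [ 0.4527 -0.229   0.2204] gap 0.0093 q [-0.28  0.31  0.82  1.95 -0.26  1.   -0.3 ]
```

Call:
play_rows:
  offset:
    - [3, 0.1, 0]
    - [6, 0.26, 1]
    - [7, 0.26, 3]
    - [7, 0.26, 4.5]
    - [7, 0.26, 5.2]
    - [7, 0.26, 5.2]
    - [7, 0.26, 5.2]
    - [7, 0.26, 5.2]
  turn: [3, 6, 10, 10, 10, 10, 10, 10]
  fingers: [1, 1, 1, 1, 1, 1, 1, 1]

```text
t: 8.9
position: [0.5116, -0.1916, 0.1688]
tool_rot: [0.0, 0.976, 0.216, 0.0]
ft_force: [0.5, 0.7, -0.1]
finger_gap: 0.0095
```

Run:
```python
from h import *
st=observe(); p=snapshot('wrist'); save(p,'w5'); s=snapshot('scene'); save(s,'s5'); print(st['ft_force'],st['ft_torque'])
i=cv2.imread('pics/s5.png')[150:290,220:380]; cv2.imwrite('pics/s5z.png',cv2.resize(i,None,fx=4,fy=4,interpolation=cv2.INTER_CUBIC))
plan([.5117,-.1909,.168],-65,st)
```

```text
[ 0.50800045  0.67678403 -0.06489692] [ 0.04243169 -0.00724661  0.02021647]
offset cm [ 0.04 -0.06  0.08] cur yaw_y -65.07 tilt [ 9.e-04 -1.e-04 -1.e+00]
turn -0.07
t 8.9 pos [ 0.5116 -0.1916  0.1688] gap 0.0095 q [-0.31  0.46  0.78  1.9  -0.4   0.94 -0.48]
```

View pics/w5.png

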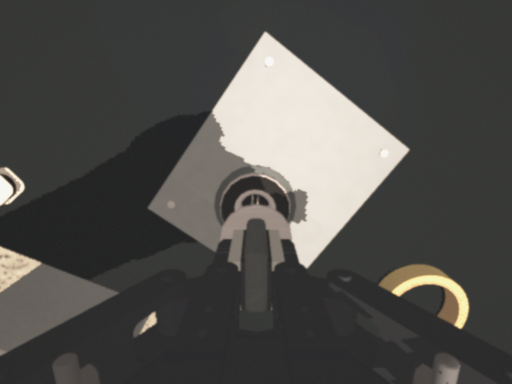

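View pics/s5z.png

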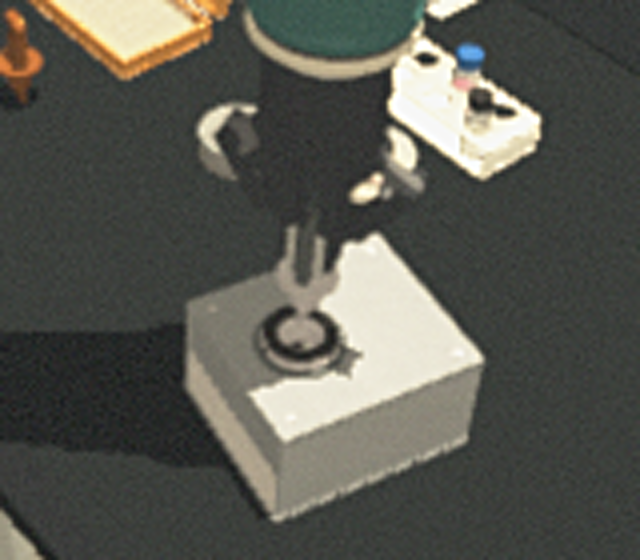

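Call:
play_rows:
  offset:
    - [0, -0.05, 0.5]
    - [0, -0.05, 1.0]
    - [0, -0.05, 1.5]
    - [0, -0.05, 2.0]
    - [0, -0.05, 2.4]
    - [0, -0.05, 2.8]
    - [0, -0.05, 3.0]
    - [0, -0.05, 3.0]
    - [0, -0.05, 3.0]
  turn: [0, 0, 0, 0, 0, 0, 0, 0, 0]
  fingers: [1, 1, 1, 1, 1, 1, 1, 1, 1]

```text
t: 10.12
position: [0.5113, -0.1911, 0.1385]
tool_rot: [0.0, 0.976, 0.216, 0.0]
ft_force: [-0.1, -0.6, -1.3]
finger_gap: 0.0098
```

Call:
play_rows:
  offset:
    - [0, 0, 0.2]
    - [0, 0, 0.35]
    - [0, 0, 0.45]
    - [0, 0, 0.5]
    - [0, 0, 0.55]
    - [0, 0, 0.6]
    - [0, 0, 0.6]
  turn: [0, 0, 0, 0, 0, 0, 0]
  fingers: [1, 1, 1, 1, 1, 1, 1]

```text
t: 11.0
position: [0.5112, -0.191, 0.1323]
tool_rot: [0.0, 0.976, 0.216, -0.0]
ft_force: [0.6, 0.3, -0.3]
finger_gap: 0.0092
```

Call:
play_rows:
  offset:
    - [0, 0, 0.05]
    - [0, 0, 0.1]
    - [0, 0, 0.15]
    - [0, 0, 0.2]
    - [0, 0, 0.2]
  turn: [0, 0, 0, 0, 0]
  fingers: [1, 1, 1, 1, 1]

```text
t: 11.62
position: [0.5112, -0.191, 0.1303]
tool_rot: [0.0, 0.976, 0.216, -0.0]
ft_force: [0.9, -0.0, -0.9]
finger_gap: 0.0091
```

Call:
play_rows:
  offset:
    - [0, 0, 0.05]
    - [0, 0, 0.1]
    - [0, 0, 0.15]
    - [0, 0, 0.2]
    - [0, 0, 0.25]
    - [0, 0, 0.3]
    - [0, 0, 0.3]
  turn: [0, 0, 0, 0, 0, 0, 0]
  fingers: [1, 1, 1, 1, 1, 1, 1]

```text
t: 12.5
position: [0.5112, -0.191, 0.1273]
tool_rot: [0.0, 0.976, 0.216, -0.0]
ft_force: [0.4, -0.5, -1.1]
finger_gap: 0.0091
```

No contact 6 mm past the face level, so the blade is in the slot. I'll keep going against the tumbler.

Call:
play_rows:
  offset:
    - [0, 0, 0.1]
    - [0, 0, 0.2]
    - [0, 0, 0.25]
    - [0, 0, 0.3]
    - [0, 0, 0.35]
    - [0, 0, 0.4]
    - [0, 0, 0.4]
  turn: [0, 0, 0, 0, 0, 0, 0]
  fingers: [1, 1, 1, 1, 1, 1, 1]

```text
t: 13.38
position: [0.5112, -0.1911, 0.1233]
tool_rot: [0.0, 0.976, 0.216, 0.0]
ft_force: [-0.4, 0.4, 3.5]
finger_gap: 0.0093
```

Call:
play_rows:
  offset:
    - [0, 0, 0.05]
    - [0, 0, 0.1]
    - [0, 0, 0.15]
    - [0, 0, 0.2]
    - [0, 0, 0.25]
    - [0, 0, 0.3]
    - [0, 0, 0.35]
    - [0, 0, 0.35]
  turn: [0, 0, 0, 0, 0, 0, 0, 0]
  fingers: [1, 1, 1, 1, 1, 1, 1, 1]

```text
t: 14.38
position: [0.5112, -0.191, 0.1198]
tool_rot: [0.0, 0.976, 0.216, -0.0]
ft_force: [-0.3, -0.3, 5.5]
finger_gap: 0.009
```

Call:
play_rows:
  offset:
    - [0, 0, 0.03]
    - [0, 0, 0.06]
    - [0, 0, 0.09]
    - [0, 0, 0.12]
    - [0, 0, 0.12]
  turn: [0, 0, 0, 0, 0]
  fingers: [1, 1, 1, 1, 1]

```text
t: 15.0
position: [0.5113, -0.1911, 0.1188]
tool_rot: [-0.0, 0.976, 0.216, 0.0]
ft_force: [-1.7, 0.9, 10.3]
finger_gap: 0.0092
```

Call:
play_rows:
  offset:
    - [0, 0, 0]
    - [0, 0, 0]
    - [0, 0, 0]
    - [0, 0, 0]
    - [0, 0, 0]
    - [0, 0, 0]
  turn: [-2, -4, -7, -10, -12, -12]
  fingers: [1, 1, 1, 1, 1, 1]

```text
t: 15.75
position: [0.5114, -0.1911, 0.1189]
tool_rot: [0.0, 0.948, 0.317, 0.0]
ft_force: [-1.2, 1.4, 8.6]
finger_gap: 0.0097
```

```bash
python3 -c "
from h import *
st=observe();print(st['ft_force'],st['ft_torque']);plan([.5112,-.1911,.119],None,st)"
```

```text
[-1.23215922  1.40794558  8.56975631] [ 0.24393279  0.23153153 -0.06103411]
offset cm [-0.01 -0.01 -0.01] cur yaw_y -53.05 tilt [ 5.e-04  0.e+00 -1.e+00]
t 15.75 pos [ 0.5114 -0.1911  0.1189] gap 0.0097 q [-0.23  0.52  0.67  1.93 -0.43  0.84 -0.25]
```

Call:
play_rows:
  offset:
    - [0, 0, 0]
    - [0, 0, 0]
    - [0, 0, 0]
    - [0, 0, 0]
    - [0, 0, 0]
    - [0, 0, 0]
    - [0, 0, 0]
    - [0, 0, 0]
    - [0, 0, 0]
    - [0, 0, 0]
  turn: [-4, -8, -12, -16, -20, -24, -28, -31, -34, -34]
  fingers: [1, 1, 1, 1, 1, 1, 1, 1, 1, 1]

```text
t: 17.0
position: [0.5113, -0.191, 0.1189]
tool_rot: [0.0, 0.814, 0.58, 0.0]
ft_force: [-0.8, 0.5, 8.3]
finger_gap: 0.0091
```

Run:
```python
from h import *
st=observe();print(st['ft_force'],st['ft_torque']);plan([.5112,-.1911,.119],None,st)
s=snapshot('scene'); save(s,'s6')
i=cv2.imread('pics/s6.png')[170:310,220:380]; cv2.imwrite('pics/s6z.png',cv2.resize(i,None,fx=4,fy=4,interpolation=cv2.INTER_CUBIC))
```

```text
[-0.75133033  0.46607319  8.31416385] [0.25587761 0.3128943  0.05256847]
offset cm [-0.01 -0.01 -0.01] cur yaw_y -19.04 tilt [ 4.e-04  2.e-04 -1.e+00]
t 17.0 pos [ 0.5113 -0.191   0.1189] gap 0.0091 q [-0.12  0.48  0.53  1.93 -0.32  0.81  0.25]
```

View pics/s6z.png

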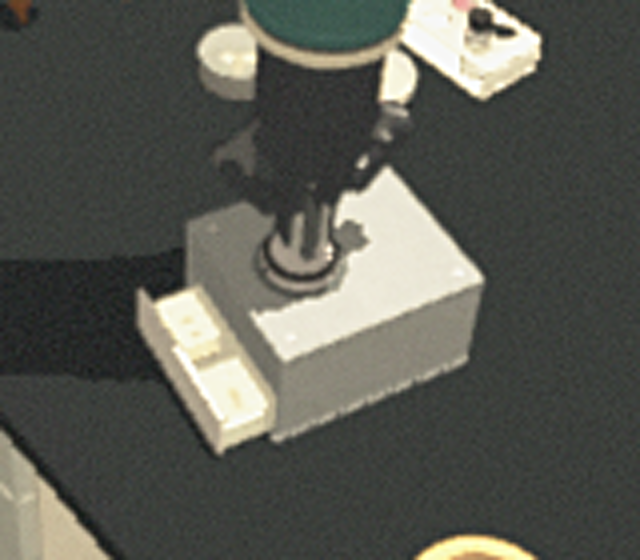

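The drawer stands out at the lower left of the lock, and the key is in. I'll ease the pressure, open the fingers and go up.

Call:
play_rows:
  offset:
    - [0, 0, -0.05]
    - [0, 0, -0.1]
    - [0, 0, -0.1]
    - [0, 0, -0.1]
    - [0, 0, -0.1]
    - [0, 0, -0.1]
    - [0, 0, -0.1]
    - [0, 0, -0.1]
    - [0, 0, -0.1]
    - [0, 0, -0.1]
    - [0, 0, -0.1]
  turn: [0, 0, 0, 0, 0, 0, 0, 0, 0, 0, 0]
  fingers: [1, 1, 1, 0.8, 0.7, 0.6, 0.5, 0.4, 0.3, 0.2, 0.2]

```text
t: 18.42
position: [0.5113, -0.191, 0.1196]
tool_rot: [0.0, 0.815, 0.58, 0.0]
ft_force: [0.7, -0.7, -0.1]
finger_gap: 0.0681
```

Run:
```python
from h import *
st=observe(); print(st['ft_force'],st['ft_torque'],st['finger_gap'])
p=snapshot('wrist'); save(p,'w7')
```

```text
[ 0.70003164 -0.71144646 -0.0638417 ] [-0.04043127  0.05221546 -0.02598442] 0.06812184281329874
```

View pics/w7.png

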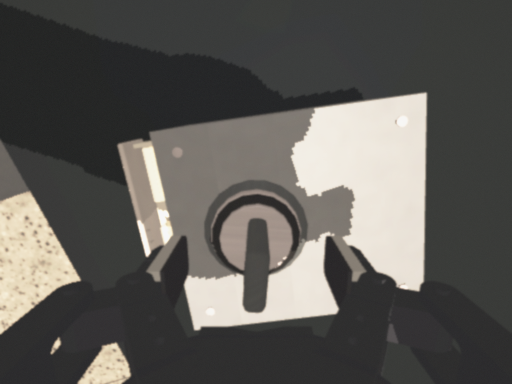

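The fingers are clear of the key, which stands at about (256,260). Going straight up.

Call:
play_rows:
  offset:
    - [0, 0, -1]
    - [0, 0, -3]
    - [0, 0, -6]
    - [0, 0, -10]
    - [0, 0, -14]
    - [0, 0, -16]
    - [0, 0, -16]
    - [0, 0, -16]
  turn: [0, 0, 0, 0, 0, 0, 0, 0]
  fingers: [0.2, 0.2, 0.2, 0.2, 0.2, 0.2, 0.2, 0.2]

```text
t: 19.48
position: [0.5109, -0.1909, 0.2792]
tool_rot: [-0.0, 0.814, 0.58, -0.0]
ft_force: [-0.1, 0.3, -0.6]
finger_gap: 0.0681
```

Run:
```python
from h import *
st=observe(); p=snapshot('wrist'); s=snapshot('scene'); save(s,'s8'); t=snapshot('top'); save(t,'t8')
w,x,y,z=st['tool_rot']; Rm=R.from_quat([x,y,z,w]).as_matrix(); yaw=np.arctan2(Rm[1,0],Rm[0,0])
i=cv2.cvtColor(p['color'],cv2.COLOR_RGB2BGR)[150:290,190:330]; i=cv2.resize(i,None,fx=3.9,fy=3.9,interpolation=cv2.INTER_CUBIC)
draw(p,st,(.5113,-.191),yaw,.124,i,(190,150),3.9); cv2.imwrite('pics/w8d.png',i)
j=cv2.imread('pics/s8.png')[170:310,220:380]; cv2.imwrite('pics/s8z.png',cv2.resize(j,None,fx=4,fy=4,interpolation=cv2.INTER_CUBIC))
for n,q in(('disc',t),('tape',t),('lens',t),('sample',t)):
  for d in boxes_of(q,n)[:2]: print(n,np.round(d['pixel'],1),round(d['conf'],2))
print(st['t'],st['ft_force'])
```

```text
disc [237.7 148.9] 0.59
tape [411.3 225.9] 0.95
lens [242.  238.7] 0.45
sample [131.7 224.5] 0.79
19.475 [-0.06977704  0.25560373 -0.60524531]
```

View pics/w8d.png

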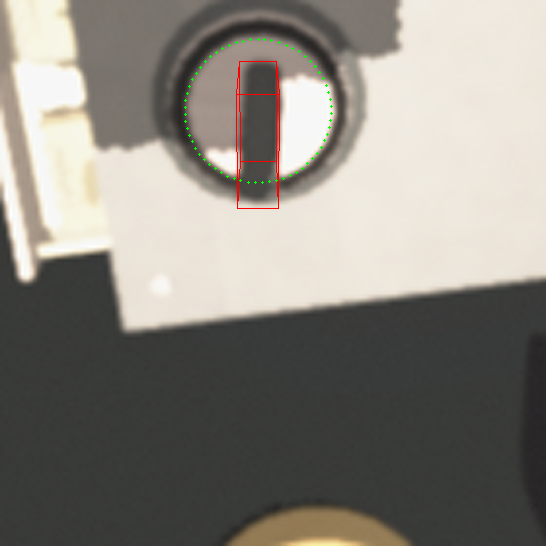

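View pics/s8z.png

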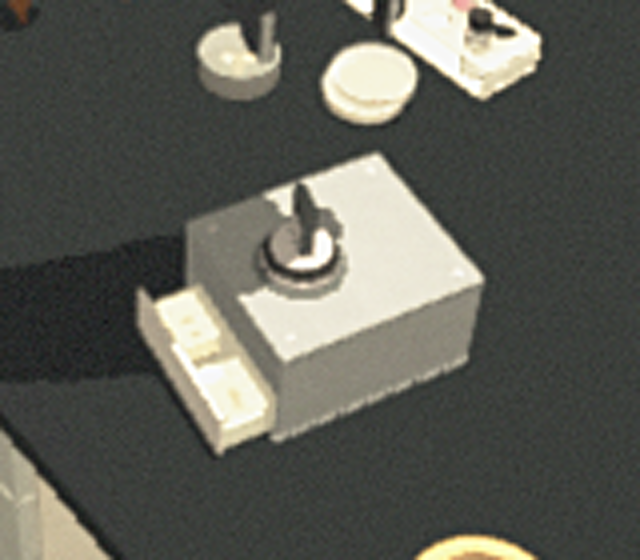

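```bash
python3 -c "
from h import *
print(close_job())"
```

```text
the job is handed in; nothing more can be done
None
```

The key is standing upright in the lock and the drawer is out. I handed the job in at about 19.5 s. It reported no verdict, so what follows rests on my own readings.

**What I did:**
- I lifted the steel key from its stand and carried it to the lock.
- The slot just showed in a wrist picture, at a yaw of about 25°, so I lined the blade up with it first. The blade went in with no contact on the plug face, so I did not need to search by turning.
- I pressed the key home against the tumbler and ring with about 10 N, turned it 46° (0.80 rad) counter-clockwise, then let go and backed off straight up. The highest reading I saw between key and lock was about 10 N, and twist about the key's axis was about 0.06 N m.

**Last checks:**
- **Drawer:** the scene picture shows it sprung out. I did not measure its opening in mm.
- **Key:** in the wrist picture it stands within about 1 mm of the lock's axis, with the collar on or near the ring. The wrist force is back to the noise level.
- **Turn margin:** 46° is near the low end of the allowed 43° to 63°, counted from my estimate of the slot direction.
- **Bystanders:** the tape roll read about 18 pixels away from its first detection. I put that down to detector error or part of it being hidden, since the arm never came near it, but I did not confirm it. Disc and sample read within about 4 pixels of their first readings. The loupe had no first detection to compare with, but it reads about where it lay in the first picture.

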